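# Send an ink jar along the latching slide and start its reading

### The job

Stand the squat ink jar (the widest of the three blue-capped containers) gently in the square tray of the slide carriage, where the carriage is parked. Then lift the carriage's spring-loaded release bar and hold it up while you slide the carriage until the jar is right under the white reading head, and let go so that the bar drops fully into the notch there. Last, press the button on top of the head fully down and let it come back up, with the jar kept upright and in its tray and the other things left where they are.

Things in the scene. Friction and masses are not known exactly. Their poses are not given: they have to be found in the camera images.
- jar_mid (a point): Centre (half-way up, 31 mm above its foot) of the squat ink jar to be read: round, 52 mm in diameter, 62 mm tall including its blue cap, about 0.16 kg, upright, z axis up. It starts on the table on the robot's right, in one of three places, the other two being held by a taller, narrower bottle and a smaller jar with the same cap and ink.
- tray (a point): Centre of the inner floor of the grey square tray on the carriage: 58 mm square inside (so 3 mm round the jar), walls 5 mm thick and 9 mm high above this floor, the floor 43 mm above the table. The axes are those of the slide rail: y runs along the rail, from the parking end to the head's end; x points across it, from the release bar towards the head's column; z up. It moves with the carriage.
- bar_grip (a point): Centre of the black cross bar of the carriage's release bar, 96 mm above the table when down: 60 mm long along the rail's x (across the rail), 14 mm wide along the rail's y, 16 mm high (its top 8 mm above this point), on a 10 mm stem below; free space of 35 mm below its underside, except the stem, and beside it. It lies 116 mm to -x (rail axes) of the tray's centre and is carried by the carriage: pulled along y it pulls the carriage with it. Axes as for the tray.
- release (a joint): Height of the release bar over its lowest place (m): 0 fully down with its pin in a notch, up to 0.026 at its upper stop. A spring pushes it down with about 6 N at 0 and 8 N at the top. The pin clears the teeth of the rail above about 0.019 m; let go anywhere within about 10 mm of a notch it drops and draws the carriage into that notch; resting on a tooth it stays high.
- carriage (a joint): Position of the carriage along the rail's y (m): notches at 0, 0.032, 0.064, 0.096, 0.128, 0.160 and 0.192; end stops 6 mm beyond the first and the last. It starts parked in the notch at 0. About 1 N to slide once the bar is up; locked in a notch while the bar is down. 1 mm of play.
- head_eye (a point): Middle of the round lens on the underside of the white reading head, 122 mm above the table (the jar's cap passes about 17 mm under it). The head (74 mm along rail x, 56 mm along rail y, its top 191 mm above the table) stands on a column at the far side of the rail in one of three places; the lens is exactly above the tray's centre when the carriage is in the notch at 0.128, 0.160 or 0.192, as the case may be. Axes as for the tray.
- start_top (a point): Centre of the top face of the round grey push button on top of the reading head, 24 mm in diameter, about 210 mm above the table when out, 8 mm to +x (rail axes) of the lens; pressed straight down.
- start (a joint): Travel of the push button (m): 0 out, 0.006 fully down, which takes 5 N; it springs back by itself.
- tall: A bystander to be left alone: the tall blue-capped bottle, 38 mm in diameter, 88 mm tall; origin at the centre of its underside.
- small: A bystander to be left alone: the small blue-capped jar, 34 mm in diameter, 42 mm tall; origin at the centre of its underside.
- screwdriver: A bystander to be left alone: the screwdriver, 170 mm long, lying; origin at the centre of its underside.
- wrench: A bystander to be left alone: the spanner, 150 mm long, lying; origin at the centre of its underside.
- ballvalve: A bystander to be left alone: the ball valve, steel, 90 mm long, black handle, lying; origin at the centre of its underside.
- filter0: A bystander to be left alone: a white filter disc, 26 mm in diameter, 16 mm tall; origin at the centre of its underside.
- filter1: A bystander to be left alone: another white filter disc, 26 mm in diameter, 16 mm tall; origin at the centre of its underside.
Not all that is in view belongs to the job. What is shaped like the part that bears jar_mid but brown or green is not meant.

How it is judged:
By the outcome, as a careful person would: the job done as asked, in the order asked, and still so for the second after the job is handed in, with the robot touching nothing.
It also fails if it takes over 58 s, if anything falls off the work surface, if the arm or the gripper's body presses on something with over 40 N, if the wrist force passes 120 N, or if a joint passes its speed limit or range.

### The arm

A 7-joint arm with a two-finger parallel gripper is mounted at the origin on the work surface. World frame = base frame: x ahead of the robot, y to its left, z up, the work surface at z = 0. Lengths are in m, angles in rad, forces in N, time in s.
With the tool pointing down it reaches from about 0.425 to 0.825 m from the base axis. Payload 3.6 kg.
Tool frame: the origin (TCP) lies between the finger pads; the fingertips stand 11 mm ahead of it and the grasp point (between the pads) lies 8 mm behind it; z points along the fingers, y is the line along which they close (so a half turn about z gives the same grasp; the last joint's range is limited). The gripper opens to 93 mm and grips with 3 to 60 N. Pads are 15 mm wide; open, the fingers measure 128 mm over their backs; the gripper's body (75 mm by 188 mm) begins 65 mm behind the grasp point.
Start: joints at [1.177, 0.615, -0.013, 1.423, 0.008, 1.103, -0.04], TCP at [0.234, -0.606, 0.203] pointing down, gripper open.
Joint ranges: [-3.12, 3.12], [-0.3, 2.06], [-1.34, 1.32], [0.26, 2.42], [-1.36, 4.5], [0.01, 1.98], [-2.84, 2.84]. Speed limits (rad/s): [2.79, 2.79, 3.14, 3.14, 3.14, 3.14, 3.14].

### API

Orientations are given as a unit quaternion [w, x, y, z].
In Python, from rig import bot, vision gives the robot as it stands. The module is installed in compiled form; this text tells all that it offers.
- The arm moves only by the tool play_rows, never from a script. Its argument "rows" is a list of rows, each an object of numbers: "x", "y", "z": the shift along the tool's x, y, z in mm; "twist": the turn about the tool's z in rad. In form: [{"x": .., "y": .., "z": .., "twist": ..}, ...]. A call has 1 to 20 rows; each row shifts and turns the commanded pose from where the row before left it, along the tool's axes as they then stand; what a row does not reach is not made up. A row lasts 1/8 s, in which the tool goes at most 62.5 mm and 10.7 degrees, less where a joint would pass 70% of its speed; a pose out of reach is approached as far as the arm can. A call is refused whole if a number of a shift passes 62.5 or a number of a turn 0.188, either way. A call with a gripper value outside its range is refused whole. "gripper" is the opening, from 0 (shut) to 1 (fully open), set as the call begins (left out, the last holds). The fingers move at their own pace and stop on an object; "force" is the grip in N (left out, the last holds). Time passes only in rows, so rows that do not move let the fingers close. It gives the time, the measured TCP pose, the force, the opening and the grip force at its end, in the units of the state.
- bot.sense(): the state, without advancing time (a new reading comes with each control period).
- vision.grab_frame(name): name is "side" or "top" or "wrist"; returns the picture (400x640x3 uint8, red, green, blue); there is no depth.
- vision.camera_model(name): a dict with "vertical_fov" (degrees; the focal length in pixels is half the picture's height over the tangent of half this angle, whatever the lens; pixels are square), "cx", "cy" (the principal point, pixels), "k1" (the pictures are not rectified: a ray, as slopes to the right and down, at radius r is drawn at 1 + k1 r^2 times it, then the intrinsics apply), "extrinsics" (4x4, takes a point from camera to world coordinates). Camera axes: x right, y down, z forward; pixel columns grow to the right and rows downward; lengths in m; the calibration is good to about 2 mm. A picture is of the moment at which its call begins: read the wrist's pose just before it. camera_model takes no time and is no camera call; for the wrist camera it gives the pose at the moment of the call.
- bot.hand_in(): hands the job in; it is judged then, once.
The state is a dict: "clock": time; "joint_pos": joint angles; "joint_velocities": joint speeds; "joint_efforts": joint torques, N m; "position": TCP position; "tool_rot": TCP orientation; "wrist_force": force on the tool from outside, world axes, zero at the start; "moment": the same for the moment, N m; "gripper_width": finger opening in m; "grasp_force": force on a finger pad.
Only numpy, scipy, OpenCV 4.12 (cv2) and the standard library are available. Lean on these libraries where they do the work, as an engineer would, in place of code of your own. Each camera call takes 0.05 s, during which the arm holds its last target. There are 200 camera calls.

## Working session

There is one attempt and no reset: what is moved stays moved. The work goes in short steps, Python scripts to look and compute and a tool call to move; the robot and the scene stay as the last step left them, time stands still between calls to the robot, and variables do not carry over. Pictures are saved under pics/ and viewed, at most 10 in all, crops included, and the job is handed in when it is done.

Besides the shell and the picture viewer there is one more tool, called after "Emit:" as name(argument=value, ...), one argument or row to a line, values as JSON. play_rows: Moves the arm, as the interface text tells. Its arguments: {"type":"object","properties":{"rows":{"type":"array"},"gripper":{"type":"number"},"force":{"type":"number"}},"required":["rows"]}

```bash
mkdir -p pics; cat > h.py <<'E'
import numpy as np, cv2
from rig import bot, vision
def K(m):
    f=200/np.tan(np.radians(m["vertical_fov"])/2); return f
def ray(m,u,v):
    f=K(m); d=np.array([(u-m["cx"])/f,(v-m["cy"])/f]); s=d.copy()
    for _ in range(30): s=d/(1+m["k1"]*(s@s))
    T=np.array(m["extrinsics"]); return T[:3,3],T[:3,:3]@np.array([s[0],s[1],1])
def onz(m,u,v,z):
    o,d=ray(m,u,v); return o+d*(z-o[2])/d[2]
def proj(m,p):
    T=np.array(m["extrinsics"]); c=T[:3,:3].T@(np.array(p)-T[:3,3]); s=c[:2]/c[2]; s=s*(1+m["k1"]*(s@s)); f=K(m)
    return s*f+[m["cx"],m["cy"]]
def tri(m1,p1,m2,p2):
    o1,d1=ray(m1,*p1);o2,d2=ray(m2,*p2)
    t=np.linalg.lstsq(np.c_[d1,-d2],o2-o1,rcond=None)[0]
    a=o1+d1*t[0];b=o2+d2*t[1]; return (a+b)/2,np.linalg.norm(a-b)
E
python3 - <<'E'
from h import *
s=bot.sense(); print(s)
for n in("side","top","wrist"):
    m=vision.camera_model(n); im=vision.grab_frame(n); cv2.imwrite(f"pics/{n}0.png",im[:,:,::-1]); print(n,m)
E
```

```text
{'clock': 0.0, 'joint_pos': array([ 1.17653521,  0.61590091, -0.01256715,  1.42488581,  0.00810015,
        1.10338577, -0.04040418]), 'joint_velocities': array([-0.00029531, -0.00061092,  0.00078892, -0.00033288, -0.00081646,
        0.00016937, -0.00239488]), 'joint_efforts': array([ 1.75241175e-04, -4.58923817e+01,  2.08875602e-01, -1.65738523e+01,
       -6.11531781e-02,  2.04654399e-02,  2.23958041e-04]), 'position': array([ 0.2333786 , -0.60577541,  0.20199758]), 'tool_rot': array([-1.23713669e-03,  9.83138745e-01,  1.82856796e-01, -2.62846000e-04]), 'wrist_force': array([-1.10653959,  0.07416698, -0.78440391]), 'moment': array([0.04656976, 0.02197365, 0.03706485]), 'grasp_force': 0.0, 'gripper_width': 0.09299623148122149}
side {'vertical_fov': 56.16187909704634, 'cx': 322.02020605701637, 'cy': 203.3862389865159, 'k1': -0.059858979155892424, 'extrinsics': array([[ 0.99588693, -0.07808154,  0.04596192,  0.46700829],
       [-0.08885679, -0.7425164 ,  0.66390803, -0.69642304],
       [-0.01771149, -0.66526136, -0.74640045,  0.96033562],
       [ 0.        ,  0.        ,  0.        ,  1.        ]])}
top {'vertical_fov': 44.142196958272514, 'cx': 314.367481705556, 'cy': 198.4372326365757, 'k1': -0.08355709783629495, 'extrinsics': array([[ 0.01701518, -0.99566879,  0.09140106,  0.38916285],
       [-0.9998293 , -0.01760191, -0.00561694,  0.04275536],
       [ 0.00720145, -0.09128988, -0.99579832,  1.31329939],
       [ 0.        ,  0.        ,  0.        ,  1.        ]])}
wrist {'vertical_fov': 63.09923677854802, 'cx': 316.2269577708835, 'cy': 197.66893888296553, 'k1': -0.03985677923869405, 'extrinsics': array([[ 0.35988227, -0.9016667 , -0.23975387,  0.29994908],
       [-0.9329948 , -0.34843911, -0.09006049, -0.58134186],
       [-0.00233508,  0.25610029, -0.9666474 ,  0.3847445 ],
       [ 0.        ,  0.        ,  0.        ,  1.        ]])}
```

View pics/top0.png

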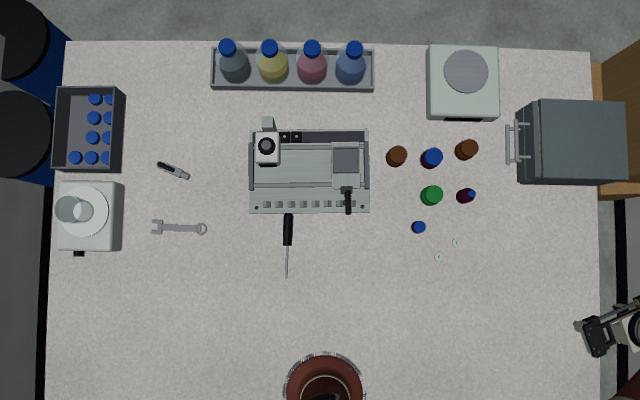

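View pics/side0.png

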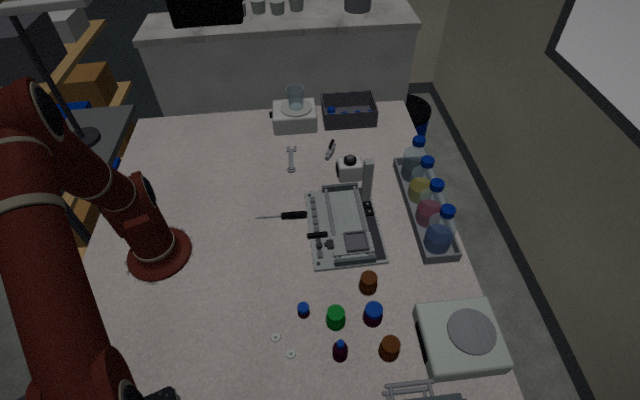

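The top view shows the squat jar at (432,158), the tray at (346,160), the bar at (348,202) and the head at the far left of the rail with its button near (267,147). The side view shows the jar at (373,314). I'll zoom in for the details.

```bash
python3 - <<'E'
from h import *
im=cv2.imread("pics/top0.png"); c=cv2.resize(im[115:221,244:380],None,fx=5.5,fy=5.5,interpolation=cv2.INTER_CUBIC); cv2.imwrite("pics/topc.png",c)
for n,z in(("top",None),("side",None)):
    im=cv2.imread(f"pics/{n}0.png"); h=cv2.cvtColor(im,cv2.COLOR_BGR2HSV); k=cv2.inRange(h,(105,150,60),(125,255,255))
    m=vision.camera_model(n)
    N,l,st,ce=cv2.connectedComponentsWithStats(k)
    for i in range(1,N):
        if st[i,4]>15:
            print(n,st[i],ce[i].round(1),onz(m,*ce[i],.06).round(3))
E
```

```text
top [218  38  17  18 223] [226.2  46.4] [0.905 0.276 0.06 ]
top [261  39  17  18 222] [268.8  47.2] [0.904 0.163 0.06 ]
top [304  40  16  18 221] [311.2  47.8] [0.904 0.051 0.06 ]
top [346  41  17  18 231] [353.8  49. ] [ 0.904 -0.062  0.06 ]
top [ 89  94  12  10 106] [94.4 98.1] [0.761 0.623 0.06 ]
top [104  94   9  11  71] [108.3  98.2] [0.761 0.585 0.06 ]
top [ 87 111  13  14 123] [ 92.8 117.3] [0.709 0.623 0.06 ]
top [103 112   8  13  81] [107.1 117.5] [0.708 0.584 0.06 ]
top [ 86 131  12  13 123] [ 91.4 136.9] [0.656 0.623 0.06 ]
top [102 131   8  13  85] [105.9 137. ] [0.656 0.584 0.06 ]
top [424 148  19  17 246] [433.2 156.2] [ 0.62 -0.27  0.06]
top [ 68 151  13  13 126] [ 74.2 156.8] [0.603 0.666 0.06 ]
top [ 85 151  12  13 125] [ 90.4 157. ] [0.603 0.622 0.06 ]
top [101 151   8  13  82] [104.7 157.1] [0.603 0.584 0.06 ]
top [467 190   9   7  46] [471.2 193.2] [ 0.525 -0.369  0.06 ]
top [413 221  12  12 110] [418.8 226.4] [ 0.437 -0.232  0.06 ]
side [ 67 101  22   9 136] [ 77.  104.8] [-0.517  0.808  0.06 ]
side [ 56 104  10  15  39] [ 61.3 110.9] [-0.574  0.77   0.06 ]
side [327 106   8   5  33] [330.6 108.2] [0.606 0.632 0.06 ]
side [413 135  13   8  76] [419.3 138.6] [0.92  0.395 0.06 ]
side [421 155  13   9  88] [427.5 159.2] [0.918 0.277 0.06 ]
side [112 157   7  11  42] [115.1 162. ] [-0.222  0.389  0.06 ]
side [431 178  14  10 106] [437.3 182.5] [0.918 0.158 0.06 ]
side [441 204  15  11 127] [448.2 208.8] [0.919 0.039 0.06 ]
side [298 302  11  11  92] [302.7 307.1] [ 0.44  -0.249  0.06 ]
side [365 302  18  15 215] [373.7 309. ] [ 0.622 -0.273  0.06 ]
side [337 340   7   7  42] [340.  343.2] [ 0.526 -0.353  0.06 ]
```

View pics/topc.png

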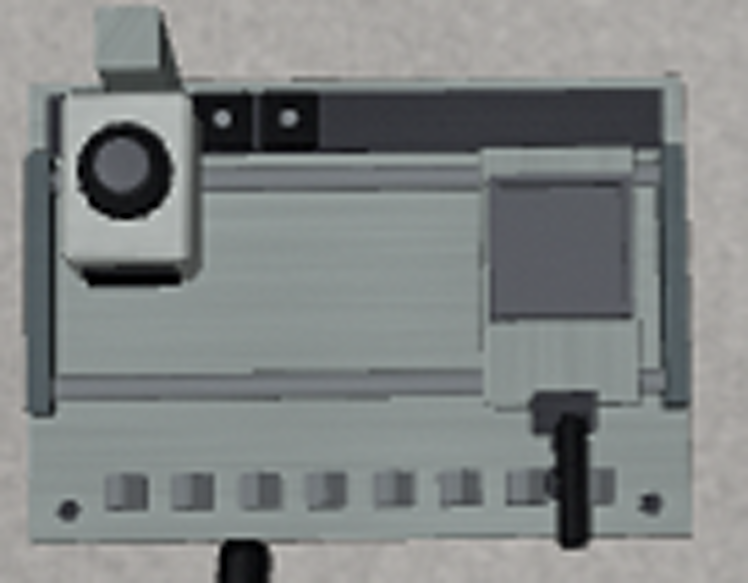

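The zoomed crop shows the tray floor corners at about (491,181)-(632,318), the bar from (571,412) to (571,548), and the button at (122,163).

```bash
python3 - <<'E'
from h import *
m=vision.camera_model("top")
f=lambda x,y,z: onz(m,244+(x+.5)/5.5-.5,115+(y+.5)/5.5-.5,z).round(4)
for n,x,y,z in [("tl",490,181,.043),("tr",632,179,.043),("br",632,318,.043),("bl",490,318,.043),("bar1",571,412,.104),("bar0",571,548,.104),("btn",122,163,.21),
 ("base bl",30,540,.01),("base br",690,542,.01),("headtopL",62,95,.191),("headtopR",190,93,.191),("hBR",190,262,.191),("hBL",64,264,.191)]: print(n,f(x,y,z))
E
```

```text
tl [ 0.6403 -0.01    0.043 ]
tr [ 0.6426 -0.0776  0.043 ]
br [ 0.5758 -0.0781  0.043 ]
bl [ 0.5746 -0.0109  0.043 ]
bar1 [ 0.5238 -0.0452  0.104 ]
bar0 [ 0.4626 -0.0459  0.104 ]
btn [0.6121 0.149  0.21  ]
base bl [0.4676 0.2077 0.01  ]
base br [ 0.4722 -0.1102  0.01  ]
headtopL [0.6447 0.177  0.191 ]
headtopR [0.6464 0.123  0.191 ]
hBR [0.5744 0.1212 0.191 ]
hBL [0.5726 0.174  0.191 ]
```

Jar is at (0.621,-0.271), the tray at (0.608,-0.044) and the bar at (0.493,-0.045), which is 115 mm away as it should be. The lens is about 0.193 further along y, so it's the last notch. I'll move above the jar with the gripper turned diagonal, clear of the neighbours.

Emit:
play_rows(
  rows=[
    {"twist": -0.14},
    {"twist": -0.14},
    {"twist": -0.14},
    {"x": 51, "y": 4},
    {"x": 51, "y": 4},
    {"x": 51, "y": 4},
    {"x": 51, "y": 4},
    {"x": 51, "y": 4},
    {"x": 51, "y": 4},
    {"x": 51, "y": 4},
    {"x": 51, "y": 4},
    {"x": 51, "y": 4},
    {"x": 51, "y": 4},
    {},
    {},
  ],
  gripper=1,
  force=20,
)

```text
schema error: expected keys x, y, z, twist
```

```bash
cat >> h.py <<'E'
def tool(p):
    "shift (mm) in tool axes from measured TCP to world point p"
    from scipy.spatial.transform import Rotation as R
    s=bot.sense(); q=s["tool_rot"]; r=R.from_quat([q[1],q[2],q[3],q[0]]).as_matrix()
    return (r.T@(np.array(p)-s["position"])*1000).round(1), round(float(np.arctan2(r[1,0],r[0,0])),4), r[:,2].round(4)
E
python3 - <<'E'
from h import *
m=vision.camera_model("wrist"); im=vision.grab_frame("wrist"); cv2.imwrite("pics/w1.png",im[:,:,::-1])
h=cv2.cvtColor(im,cv2.COLOR_RGB2HSV); k=cv2.inRange(h,(105,150,60),(125,255,255))
N,l,st,ce=cv2.connectedComponentsWithStats(k)
for i in range(1,N):
    if st[i,4]>300:
        print(st[i],ce[i],onz(m,*ce[i],.062),onz(m,*ce[i],.055))
print(bot.sense()["position"],tool([.621,-.271,.026]))
E
```

```text
[ 0.23353153 -0.6060562   0.20243316] (array([ 482. , -173. ,  176.7]), 0.3678, array([-6.0e-04,  1.5e-03, -1.0e+00]))
```

View pics/w1.png

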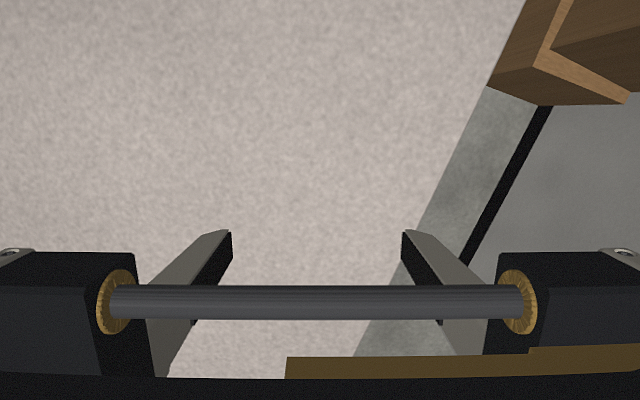

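All four keys are needed, and the gripper hides the area directly below the TCP. I'll stop about 60 mm short (tool -x) to get a look.

Emit:
play_rows(
  rows=[
    {"x": 0, "y": 0, "z": 0, "twist": -0.14},
    {"x": 0, "y": 0, "z": 0, "twist": -0.14},
    {"x": 0, "y": 0, "z": 0, "twist": -0.14},
    {"x": 50, "y": 4, "z": 0, "twist": 0},
    {"x": 50, "y": 4, "z": 0, "twist": 0},
    {"x": 50, "y": 4, "z": 0, "twist": 0},
    {"x": 50, "y": 4, "z": 0, "twist": 0},
    {"x": 50, "y": 4, "z": 0, "twist": 0},
    {"x": 50, "y": 4, "z": 0, "twist": 0},
    {"x": 50, "y": 4, "z": 0, "twist": 0},
    {"x": 50, "y": 4, "z": 0, "twist": 0},
    {"x": 50, "y": 4, "z": 0, "twist": 0},
    {"x": 0, "y": 0, "z": 0, "twist": 0},
    {"x": 0, "y": 0, "z": 0, "twist": 0},
  ],
  gripper=1,
  force=20,
)

```text
clock: 1.95
position: [0.5759, -0.3137, 0.2027]
tool_rot: [0.0, 0.923, 0.384, -0.001]
wrist_force: [-0.8, -1.2, 0.1]
gripper_width: 0.0929
grasp_force: 0.0
```

```bash
python3 - <<'E'
from h import *
m=vision.camera_model("wrist"); im=vision.grab_frame("wrist"); cv2.imwrite("pics/w2.png",im[:,:,::-1])
h=cv2.cvtColor(im,cv2.COLOR_RGB2HSV); k=cv2.inRange(h,(105,150,60),(125,255,255))
N,l,st,ce=cv2.connectedComponentsWithStats(k)
for i in range(1,N):
    if st[i,4]>300:
        print(st[i],ce[i],onz(m,*ce[i],.062),onz(m,*ce[i],.055))
print(bot.sense()["position"],tool([.621,-.271,.026]))
E
```

```text
[ 297   98   47   48 1766] [319.98244621 121.3380521 ] [ 0.62199601 -0.27323785  0.062     ] [ 0.6218997 -0.2734372  0.055    ]
[170 202  31  30 652] [184.13650307 216.41871166] [ 0.45266298 -0.24145774  0.062     ] [ 0.44889985 -0.24096891  0.055     ]
[305 247  19  22 321] [313.84735202 257.39875389] [ 0.51644354 -0.37046158  0.062     ] [ 0.51406155 -0.37276625  0.055     ]
[ 0.57526499 -0.31466808  0.20286242] (array([ 63.6,   1.5, 176.7]), 0.7855, array([-0.0017, -0.0012, -1.    ]))
```

View pics/w2.png

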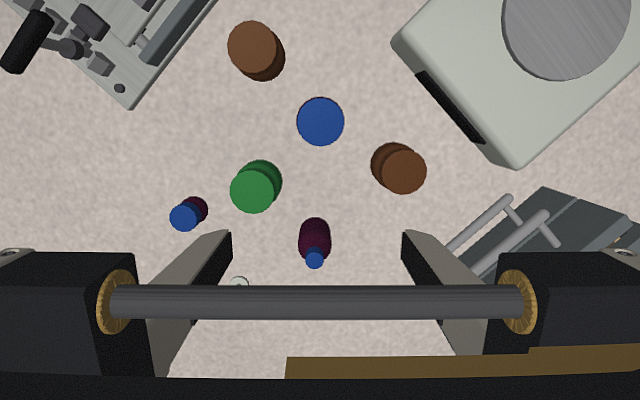

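The wrist view shows the jar's cap at (320,121), which gives (0.622,-0.273) and agrees with the other views. The finger line is clear on both sides, so I'll descend.

Emit:
play_rows(
  rows=[
    {"x": 21, "y": 1.2, "z": 0, "twist": 0},
    {"x": 21, "y": 1.2, "z": 0, "twist": 0},
    {"x": 21, "y": 1.1, "z": 0, "twist": 0},
    {"x": 0, "y": 0, "z": 30, "twist": 0},
    {"x": 0, "y": 0, "z": 40, "twist": 0},
    {"x": 0, "y": 0, "z": 40, "twist": 0},
    {"x": 0, "y": 0, "z": 35, "twist": 0},
    {"x": 0, "y": 0, "z": 20, "twist": 0},
    {"x": 0, "y": 0, "z": 11.5, "twist": 0},
    {"x": 0, "y": 0, "z": 0, "twist": 0},
    {"x": 0, "y": 0, "z": 0, "twist": 0},
  ],
)

```text
clock: 3.38
position: [0.6248, -0.2711, 0.0281]
tool_rot: [0.001, 0.923, 0.384, 0.001]
wrist_force: [0.7, 0.1, 0.9]
gripper_width: 0.0931
grasp_force: 0.0
```

```bash
python3 - <<'E'
from h import *
print(bot.sense()["position"],tool([.622,-.273,.026]))
E
```

```text
[ 0.62475724 -0.27109478  0.02812607] (array([-3.3, -0.6,  2.1]), 0.7878, array([ 0.0027, -0.001 , -1.    ]))
```

Emit:
play_rows(
  rows=[
    {"x": -3, "y": -0.6, "z": 1.5, "twist": 0},
    {"x": 0, "y": 0, "z": 0, "twist": 0},
    {"x": 0, "y": 0, "z": 0, "twist": 0},
  ],
)

```text
clock: 3.75
position: [0.6211, -0.2726, 0.0255]
tool_rot: [0.0, 0.923, 0.384, 0.0]
wrist_force: [-0.2, 0.0, -0.4]
gripper_width: 0.0931
grasp_force: 0.0
```

Emit:
play_rows(
  rows=[
    {"x": 0, "y": 0, "z": 0, "twist": 0},
    {"x": 0, "y": 0, "z": 0, "twist": 0},
    {"x": 0, "y": 0, "z": 0, "twist": 0},
    {"x": 0, "y": 0, "z": 0, "twist": 0},
    {"x": 0, "y": 0, "z": 0, "twist": 0},
    {"x": 0, "y": 0, "z": 0, "twist": 0},
    {"x": 0, "y": 0, "z": 0, "twist": 0},
    {"x": 0, "y": 0, "z": 0, "twist": 0},
  ],
  gripper=0.3,
  force=15,
)

```text
clock: 4.75
position: [0.6212, -0.2726, 0.0252]
tool_rot: [0.0, 0.923, 0.384, 0.0]
wrist_force: [0.4, 0.1, 0.6]
gripper_width: 0.0464
grasp_force: 15.0
```

Width reads 46 mm, about the cap's diameter. I'll lift and check how the jar is held.

Emit:
play_rows(
  rows=[
    {"x": 0, "y": 0, "z": -10, "twist": 0},
    {"x": 0, "y": 0, "z": -20, "twist": 0},
    {"x": 0, "y": 0, "z": -25, "twist": 0},
    {"x": 0, "y": 0, "z": -25, "twist": 0},
    {"x": 0, "y": 0, "z": -20, "twist": 0},
    {"x": 0, "y": 0, "z": -10, "twist": 0},
    {"x": 0, "y": 0, "z": 0, "twist": 0},
    {"x": 0, "y": 0, "z": 0, "twist": 0},
  ],
  force=20,
)

```text
clock: 5.75
position: [0.6203, -0.2722, 0.1343]
tool_rot: [-0.001, 0.923, 0.384, -0.001]
wrist_force: [-0.2, 0.4, -2.1]
gripper_width: 0.0465
grasp_force: 20.0
```

```bash
python3 - <<'E'
from h import *
s=bot.sense();print(s["position"],s["gripper_width"],s["wrist_force"])
m=vision.camera_model("side");im=vision.grab_frame("side")[:,:,::-1]
p=proj(m,s["position"]);print(p)
u,v=p.astype(int); 
a=cv2.resize(im[v-45:v+55,u-60:u+60],None,fx=5,fy=5,interpolation=cv2.INTER_CUBIC); cv2.imwrite("pics/s2.png",a)
E
```

```text
[ 0.62031581 -0.2721655   0.13432812] 0.04650794746514521 [-0.24215886  0.37001368 -2.13741107]
[375.43174244 295.08734563]
```

View pics/s2.png

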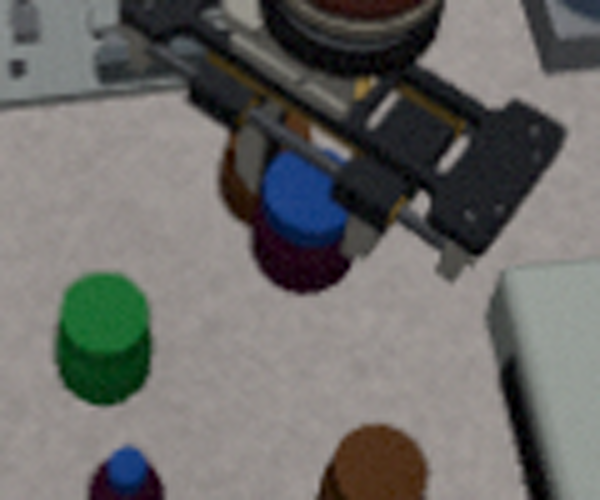

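The side view shows the jar held upright, about level with the fingertips. I'll carry it to a spot from which the wrist camera sees the tray at the same orientation.

Emit:
play_rows(
  rows=[
    {"x": 0, "y": 0, "z": -10, "twist": 0},
    {"x": 5, "y": -9, "z": -10, "twist": 0},
    {"x": 9, "y": -17, "z": 0, "twist": 0},
    {"x": 13, "y": -25, "z": 0, "twist": 0},
    {"x": 13, "y": -25, "z": 0, "twist": 0},
    {"x": 13, "y": -25, "z": 0, "twist": 0},
    {"x": 13, "y": -25, "z": 0, "twist": 0},
    {"x": 12, "y": -20, "z": 0, "twist": 0},
    {"x": 8, "y": -16, "z": 0, "twist": 0},
    {"x": 5, "y": -9, "z": 0, "twist": 0},
    {"x": 0, "y": 0, "z": 0, "twist": 0},
    {"x": 0, "y": 0, "z": 0, "twist": 0},
    {"x": 0, "y": 0, "z": 0, "twist": 0},
  ],
)

```text
clock: 7.42
position: [0.5641, -0.0885, 0.155]
tool_rot: [0.0, 0.924, 0.383, -0.0]
wrist_force: [-0.2, -0.2, -1.5]
gripper_width: 0.0463
grasp_force: 20.0
```

```bash
python3 - <<'E'
from h import *
s=bot.sense();m=vision.camera_model("wrist"); im=vision.grab_frame("wrist"); cv2.imwrite("pics/w3.png",im[:,:,::-1])
print(s["position"],tool([.608,-.044,.0682]),proj(m,[.608,-.044,.043]))
E
```

```text
[ 0.56413822 -0.08852423  0.15504294] (array([62.4, -0.3, 86.8]), 0.7863, array([-0.e+00, -4.e-04, -1.e+00])) [315.02883424 121.03272654]
```

View pics/w3.png

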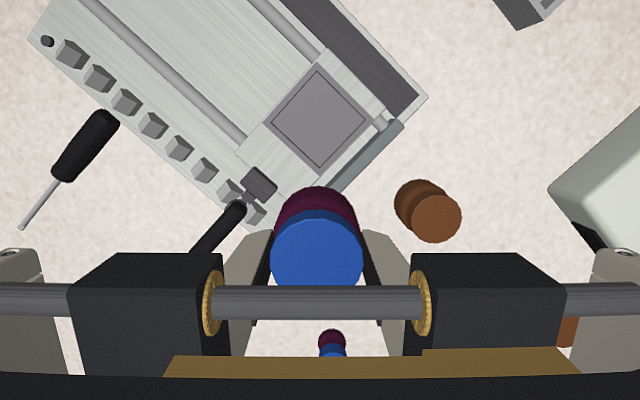

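The wrist view shows the tray centred near (318,119) with its outer corners at (318,64), (372,120), (318,175) and (264,120). The jar's cap sits between the pads at about (317,258). I'll refine both.

```bash
python3 - <<'E'
from h import *
m=vision.camera_model("wrist"); im=cv2.imread("pics/w3.png"); h=cv2.cvtColor(im,cv2.COLOR_BGR2HSV)
g=cv2.cvtColor(im,cv2.COLOR_BGR2GRAY); print(g[118,255:385:3])
seed=int(np.median(g[110:130,308:328])); k=(cv2.absdiff(cv2.GaussianBlur(g,(3,3),0),seed)<18).astype(np.uint8)
k[180:]=0;N,l,st,ce=cv2.connectedComponentsWithStats(cv2.morphologyEx(k,cv2.MORPH_OPEN,np.ones((3,3))),connectivity=4); i=l[119,318]
c=max(cv2.findContours((l==i).astype(np.uint8),0,1)[0],key=cv2.contourArea); r=cv2.minAreaRect(c); print(st[i],r,ce[i])
for z in(.043,.052):
    b=np.array([onz(m,*p,z) for p in cv2.boxPoints(r)]); print(z,b.mean(0),np.linalg.norm(np.diff(b,axis=0),axis=1),np.diff(b,axis=0)[:2].round(4).tolist())
k=cv2.inRange(h,(105,150,60),(118,255,255)); k[285:]=0;N,l,st,ce=cv2.connectedComponentsWithStats(k);i=1+st[1:,4].argmax();print(st[i])
# cap top disc: widest row at its centre
rows=[(v,np.flatnonzero(l[v]==i)[[0,-1]]) for v in range(st[i,1],285) if (l[v]==i).any()]
for v,(a,b) in rows[::6]: print(v,a,b,(a+b)/2,b-a)
print(onz(m,317,258,.1918))
E
```

```text
[195 199 196 188 130 135 109 140 133 133 133 132 133 133 134 134 135 132
 135 132 135 132 131 134 133 135 132 132 131 131 131 133 132 132 131 133
 106 135 129 132 164 174 154 154]
[ 274   74   89   91 4330] ((317.54461669921875, 119.32817840576172), (66.62068939208984, 66.27586364746094), 43.602821350097656) [317.68591224 119.38060046]
0.043 [ 0.61012379 -0.04473104  0.043     ] [0.05686946 0.05723776 0.0587132 ] [[0.0569, -0.0001, 0.0], [0.0031, -0.0572, 0.0]]
0.052 [ 0.61025629 -0.04454933  0.052     ] [0.05513248 0.05548953 0.0569199 ] [[0.0551, -0.0001, 0.0], [0.003, -0.0554, 0.0]]
[ 269  210   95   75 5920]
210 306 325 315.5 19
216 291 340 315.5 49
222 285 347 316.0 62
228 280 352 316.0 72
234 277 355 316.0 78
240 274 359 316.5 85
246 272 361 316.5 89
252 270 362 316.0 92
258 269 362 315.5 93
264 270 363 316.5 93
270 271 361 316.0 90
276 274 359 316.5 85
282 276 355 315.5 79
[ 0.56589998 -0.08796777  0.1918    ]
```

Emit:
play_rows(
  rows=[
    {"x": 10, "y": 0.2, "z": 0, "twist": 0},
    {"x": 20, "y": 0.2, "z": 0, "twist": 0},
    {"x": 20, "y": 0.2, "z": 0, "twist": 0},
    {"x": 12.4, "y": 0.2, "z": 10, "twist": 0},
    {"x": 0, "y": 0, "z": 20, "twist": 0},
    {"x": 0, "y": 0, "z": 20, "twist": 0},
    {"x": 0, "y": 0, "z": 10, "twist": 0},
    {"x": 0, "y": 0, "z": 5, "twist": 0},
    {"x": 0, "y": 0, "z": 0, "twist": 0},
    {"x": 0, "y": 0, "z": 0, "twist": 0},
    {"x": 0, "y": 0, "z": 0, "twist": 0},
  ],
)

```text
clock: 8.85
position: [0.609, -0.0437, 0.0909]
tool_rot: [0.0, 0.923, 0.384, 0.001]
wrist_force: [-0.4, 1.1, -1.4]
gripper_width: 0.0464
grasp_force: 20.0
```

```bash
python3 - <<'E'
from h import *
s=bot.sense();m=vision.camera_model("wrist"); im=vision.grab_frame("wrist")[:,:,::-1]; cv2.imwrite("pics/w4.png",im)
print(s["position"],tool([.6087,-.0448,.0682]))
t=vision.grab_frame("side")[:,:,::-1]; mm=vision.camera_model("side"); u,v=proj(mm,s["position"]).astype(int)
a=cv2.resize(t[v-40:v+50,u-40:u+40],None,fx=5,fy=5,interpolation=cv2.INTER_CUBIC)
b=im[130:330,190:450]; b=cv2.resize(b,None,fx=1.5,fy=1.5); o=np.zeros((450,790,3),np.uint8); o[:,:400]=a; o[:300,400:]=b; cv2.imwrite("pics/c4.png",o)
E
```

```text
[ 0.60904952 -0.0436812   0.09085198] (array([-0.9,  0.6, 22.5]), 0.7877, array([ 0.001,  0.   , -1.   ]))
```

View pics/c4.png

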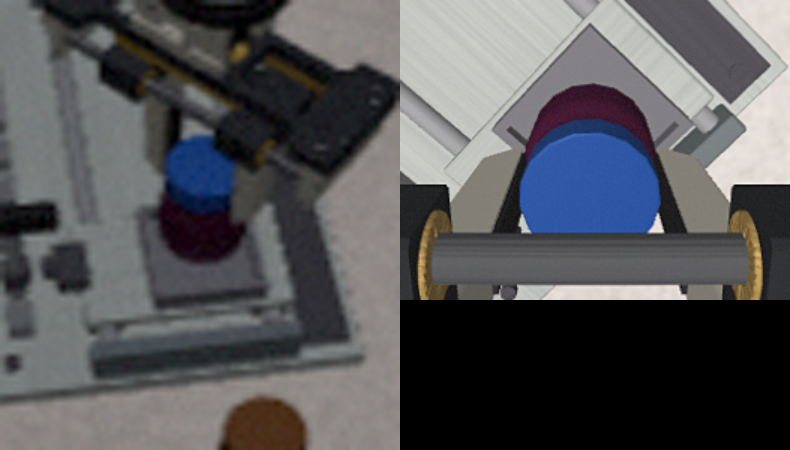

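The jar hangs centred over the tray. I'll lower it slowly.

Emit:
play_rows(
  rows=[
    {"x": -0.9, "y": 0.6, "z": 0, "twist": 0},
    {"x": 0, "y": 0, "z": 5, "twist": 0},
    {"x": 0, "y": 0, "z": 5, "twist": 0},
    {"x": 0, "y": 0, "z": 4, "twist": 0},
    {"x": 0, "y": 0, "z": 3, "twist": 0},
    {"x": 0, "y": 0, "z": 2, "twist": 0},
    {"x": 0, "y": 0, "z": 0, "twist": 0},
    {"x": 0, "y": 0, "z": 0, "twist": 0},
  ],
)

```text
clock: 9.95
position: [0.6085, -0.0447, 0.0713]
tool_rot: [0.0, 0.923, 0.384, 0.0]
wrist_force: [0.3, -0.3, -1.8]
gripper_width: 0.0461
grasp_force: 20.0
```

Emit:
play_rows(
  rows=[
    {"x": 0, "y": 0, "z": 1.2, "twist": 0},
    {"x": 0, "y": 0, "z": 1, "twist": 0},
    {"x": 0, "y": 0, "z": 0.8, "twist": 0},
    {"x": 0, "y": 0, "z": 0, "twist": 0},
    {"x": 0, "y": 0, "z": 0, "twist": 0},
  ],
)

```text
clock: 10.58
position: [0.6084, -0.0447, 0.0682]
tool_rot: [-0.0, 0.923, 0.384, 0.0]
wrist_force: [0.6, -0.4, -1.3]
gripper_width: 0.0463
grasp_force: 20.0
```

Emit:
play_rows(
  rows=[
    {"x": 0, "y": 0, "z": 0.7, "twist": 0},
    {"x": 0, "y": 0, "z": 0, "twist": 0},
    {"x": 0, "y": 0, "z": 0, "twist": 0},
  ],
)

```text
clock: 10.95
position: [0.6086, -0.0446, 0.0681]
tool_rot: [0.0, 0.923, 0.384, 0.0]
wrist_force: [-0.8, 1.1, 4.0]
gripper_width: 0.0465
grasp_force: 20.0
```

Contact at about 4 N, so the jar is down. Release and rise.

Emit:
play_rows(
  rows=[
    {"x": 0, "y": 0, "z": 0, "twist": 0},
    {"x": 0, "y": 0, "z": 0, "twist": 0},
    {"x": 0, "y": 0, "z": 0, "twist": 0},
    {"x": 0, "y": 0, "z": 0, "twist": 0},
    {"x": 0, "y": 0, "z": 0, "twist": 0},
    {"x": 0, "y": 0, "z": -5, "twist": 0},
    {"x": 0, "y": 0, "z": -15, "twist": 0},
    {"x": 0, "y": 0, "z": -30, "twist": 0},
    {"x": 0, "y": 0, "z": -35, "twist": 0},
    {"x": 0, "y": 0, "z": -25, "twist": 0},
    {"x": 0, "y": 0, "z": 0, "twist": 0.155},
    {"x": 0, "y": 0, "z": 0, "twist": 0.155},
    {"x": 0, "y": 0, "z": 0, "twist": 0.155},
    {"x": 0, "y": 0, "z": 0, "twist": 0.155},
    {"x": 0, "y": 0, "z": 0, "twist": 0.153},
    {"x": 0, "y": 0, "z": 0, "twist": 0},
    {"x": 0, "y": 0, "z": 0, "twist": 0},
  ],
  gripper=0.75,
)

```text
clock: 13.08
position: [0.6086, -0.0445, 0.1781]
tool_rot: [-0.0, 1.0, 0.009, 0.0]
wrist_force: [0.3, 0.7, -0.3]
gripper_width: 0.07
grasp_force: 0.0
```

```bash
python3 - <<'E'
from h import *
s=bot.sense();print(s["position"],s["gripper_width"],tool([.490,-.046,.088]))
a=[]
for n,c in(("top",(346,175)),("side",(345,235))):
    im=vision.grab_frame(n)[:,:,::-1]; a.append(cv2.resize(im[c[1]-50:c[1]+50,c[0]-38:c[0]+38],None,fx=5,fy=5,interpolation=cv2.INTER_CUBIC))
cv2.imwrite("pics/c5.png",np.hstack(a))
E
```

```text
[ 0.60856678 -0.04454806  0.17813277] 0.06997049464035708 (array([-118.7,   -0.6,   90. ]), 0.0172, array([ 9.e-04,  2.e-04, -1.e+00]))
```

View pics/c5.png

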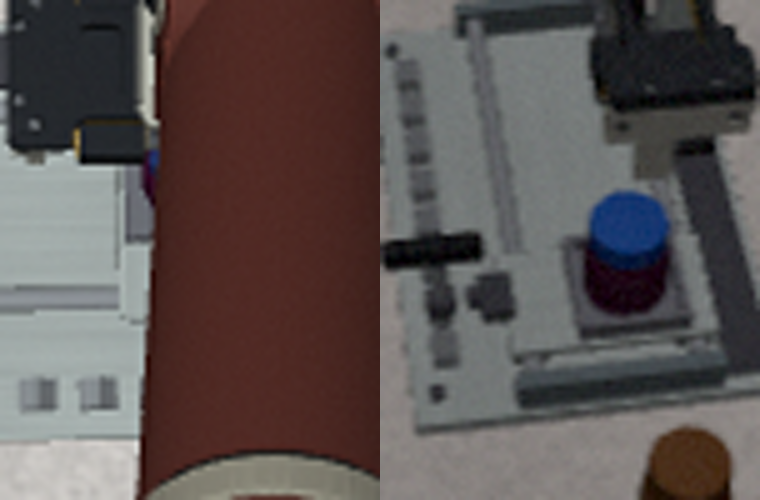

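The right half of the picture shows the jar upright in the tray with the bar free beside it. Next, move over the bar and down.

Emit:
play_rows(
  rows=[
    {"x": -20, "y": 0, "z": 0, "twist": 0},
    {"x": -35, "y": 0, "z": 0, "twist": 0},
    {"x": -35, "y": -0.3, "z": 0, "twist": 0},
    {"x": -20, "y": -0.3, "z": 0, "twist": 0},
    {"x": -8.7, "y": 0, "z": 15, "twist": 0},
    {"x": 0, "y": 0, "z": 20, "twist": 0},
    {"x": 0, "y": 0, "z": 15, "twist": 0},
    {"x": 0, "y": 0, "z": 0, "twist": 0},
    {"x": 0, "y": 0, "z": 0, "twist": 0},
  ],
  gripper=1,
)

```text
clock: 14.3
position: [0.4902, -0.0459, 0.1281]
tool_rot: [-0.0, 1.0, 0.008, 0.001]
wrist_force: [0.8, -0.1, 1.0]
gripper_width: 0.0933
grasp_force: 0.0
```

```bash
python3 - <<'E'
from h import *
print(bot.sense()["position"],tool([.490,-.046,.088]))
im=vision.grab_frame("side")[:,:,::-1]; m=vision.camera_model("side")
g=im.max(2)[180:270,290:345]
k=(g<45).astype(np.uint8); N,l,st,ce=cv2.connectedComponentsWithStats(k)
for i in range(1,N):
    if st[i,4]>40: print(st[i]+[290,180,0,0,0],ce[i]+[290,180],onz(m,*(ce[i]+[290,180]),.098))
E
```

```text
[ 0.49023428 -0.04594321  0.12805126] (array([-0.3,  0.1, 40.1]), 0.0151, array([ 1.1e-03,  1.0e-04, -1.0e+00]))
[298 180  30  17 273] [312.93040293 186.93772894] [0.49736974 0.14410348 0.098     ]
[328 186  17   5  53] [335.69811321 188.18867925] [0.56936669 0.13082583 0.098     ]
[290 197  42  29 604] [312.58112583 213.38245033] [0.48823804 0.03340359 0.098     ]
```

Emit:
play_rows(
  rows=[
    {"x": 0, "y": 0, "z": 15, "twist": 0},
    {"x": 0, "y": 0, "z": 15, "twist": 0},
    {"x": 0, "y": 0, "z": 8, "twist": 0},
    {"x": 0, "y": 0, "z": 2, "twist": 0},
    {"x": 0, "y": 0, "z": 0, "twist": 0},
    {"x": 0, "y": 0, "z": 0, "twist": 0},
  ],
)

```text
clock: 15.1
position: [0.4901, -0.0459, 0.088]
tool_rot: [-0.0, 1.0, 0.007, 0.001]
wrist_force: [-0.4, 0.3, -0.3]
gripper_width: 0.0928
grasp_force: 0.0
```

Emit:
play_rows(
  rows=[
    {"x": 0, "y": 0, "z": 0, "twist": 0},
    {"x": 0, "y": 0, "z": 0, "twist": 0},
    {"x": 0, "y": 0, "z": 0, "twist": 0},
    {"x": 0, "y": 0, "z": 0, "twist": 0},
    {"x": 0, "y": 0, "z": 0, "twist": 0},
    {"x": 0, "y": 0, "z": 0, "twist": 0},
    {"x": 0, "y": 0, "z": 0, "twist": 0},
    {"x": 0, "y": 0, "z": 0, "twist": 0},
  ],
  gripper=0.0,
  force=35,
)

```text
clock: 16.1
position: [0.4897, -0.046, 0.0875]
tool_rot: [0.0, 1.0, 0.008, 0.0]
wrist_force: [0.8, -2.6, -1.0]
gripper_width: 0.0174
grasp_force: 1.0
```

Emit:
play_rows(
  rows=[
    {"x": 0, "y": 0, "z": 0, "twist": 0},
    {"x": 0, "y": 0, "z": 0, "twist": 0},
    {"x": 0, "y": 0, "z": 0, "twist": 0},
    {"x": 0, "y": 0, "z": 0, "twist": 0},
  ],
)

```text
clock: 16.6
position: [0.4897, -0.0466, 0.0875]
tool_rot: [0.0, 1.0, 0.007, 0.0]
wrist_force: [0.2, -3.0, -0.8]
gripper_width: 0.0111
grasp_force: 35.0
```

Gripped. Lift 22.5 mm.

Emit:
play_rows(
  rows=[
    {"x": 0, "y": 0, "z": -4, "twist": 0},
    {"x": 0, "y": 0, "z": -4, "twist": 0},
    {"x": 0, "y": 0, "z": -4, "twist": 0},
    {"x": 0, "y": 0, "z": -4, "twist": 0},
    {"x": 0, "y": 0, "z": -4, "twist": 0},
    {"x": 0, "y": 0, "z": -2.5, "twist": 0},
    {"x": 0, "y": 0, "z": 0, "twist": 0},
    {"x": 0, "y": 0, "z": 0, "twist": 0},
  ],
)

```text
clock: 17.6
position: [0.4896, -0.0459, 0.1099]
tool_rot: [-0.0, 1.0, 0.007, -0.0]
wrist_force: [-0.2, -0.3, 0.0]
gripper_width: 0.0005
grasp_force: 0.0
```

It slipped off: fully closed now. Let me look.

```bash
python3 - <<'E'
from h import *
s=bot.sense();print(s["position"])
a=[]
for n in("side","wrist"):
    im=vision.grab_frame(n)[:,:,::-1]
    a.append(cv2.resize(im[180:280,285:385],(400,400),interpolation=cv2.INTER_CUBIC) if n=="side" else cv2.resize(im[60:400,150:490],(400,400)))
cv2.imwrite("pics/c6.png",np.hstack(a))
E
```

```text
[ 0.48956159 -0.04586044  0.10986339]
```

View pics/c6.png

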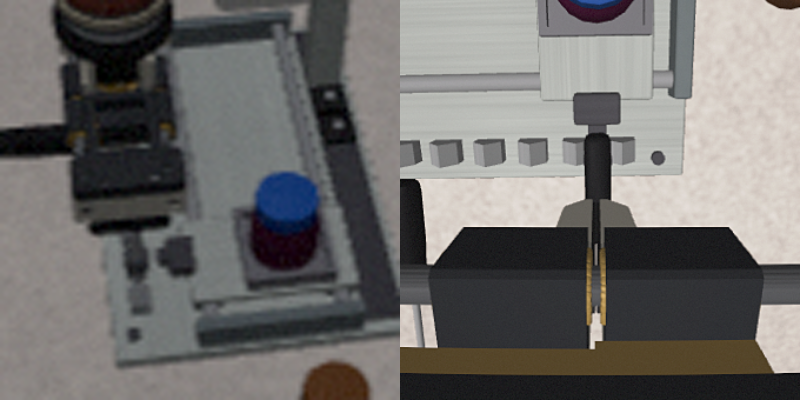

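The fingers closed just above the bar, still centred on it. Bar and jar haven't moved. The grip must have been too high, on the rounded upper edge, which also fits the jar reading at cap width. I'll open and grip 13 mm lower with more force.

Emit:
play_rows(
  rows=[
    {"x": 0, "y": 0, "z": -15, "twist": 0},
    {"x": 0, "y": 0, "z": 0, "twist": 0},
    {"x": 0, "y": 0, "z": 0, "twist": 0},
    {"x": 0, "y": 0, "z": 0, "twist": 0},
    {"x": 0, "y": 0, "z": 0, "twist": 0},
    {"x": 0, "y": 0, "z": 0, "twist": 0},
    {"x": 2, "y": 0, "z": 15, "twist": 0},
    {"x": 0, "y": 0, "z": 15, "twist": 0},
    {"x": 0, "y": 0, "z": 13, "twist": 0},
    {"x": 0, "y": 0, "z": 7, "twist": 0},
    {"x": 0, "y": 0, "z": 0, "twist": 0},
    {"x": 0, "y": 0, "z": 0, "twist": 0},
  ],
  gripper=0.6,
)

```text
clock: 19.2
position: [0.4921, -0.0459, 0.0753]
tool_rot: [0.0, 1.0, 0.007, 0.0]
wrist_force: [0.6, 0.1, 0.3]
gripper_width: 0.0559
grasp_force: 0.0
```

Emit:
play_rows(
  rows=[
    {"x": 0, "y": 0, "z": 0, "twist": 0},
    {"x": 0, "y": 0, "z": 0, "twist": 0},
    {"x": 0, "y": 0, "z": 0, "twist": 0},
    {"x": 0, "y": 0, "z": 0, "twist": 0},
    {"x": 0, "y": 0, "z": 0, "twist": 0},
    {"x": 0, "y": 0, "z": 0, "twist": 0},
    {"x": 0, "y": 0, "z": 0, "twist": 0},
    {"x": 0, "y": 0, "z": 0, "twist": 0},
  ],
  gripper=0.0,
  force=50,
)

```text
clock: 20.2
position: [0.4917, -0.0466, 0.075]
tool_rot: [0.0, 1.0, 0.007, 0.0]
wrist_force: [0.2, -3.8, 0.4]
gripper_width: 0.0134
grasp_force: 50.0
```

13.4 mm is the full bar width. Lift in two steps.

Emit:
play_rows(
  rows=[
    {"x": 0, "y": 0, "z": -3, "twist": 0},
    {"x": 0, "y": 0, "z": -3, "twist": 0},
    {"x": 0, "y": 0, "z": -3, "twist": 0},
    {"x": 0, "y": 0, "z": -3, "twist": 0},
    {"x": 0, "y": 0, "z": 0, "twist": 0},
  ],
)

```text
clock: 20.82
position: [0.4916, -0.0444, 0.0871]
tool_rot: [-0.001, 1.0, 0.008, -0.0]
wrist_force: [1.4, 0.4, -7.0]
gripper_width: 0.0131
grasp_force: 50.0
```

Emit:
play_rows(
  rows=[
    {"x": 0, "y": 0, "z": -3, "twist": 0},
    {"x": 0, "y": 0, "z": -3, "twist": 0},
    {"x": 0, "y": 0, "z": -3, "twist": 0},
    {"x": 0, "y": 0, "z": -1.7, "twist": 0},
    {"x": 0, "y": 0, "z": 0, "twist": 0},
    {"x": 0, "y": 0, "z": 0, "twist": 0},
  ],
)

```text
clock: 21.58
position: [0.4917, -0.0458, 0.0976]
tool_rot: [-0.0, 1.0, 0.007, -0.0]
wrist_force: [1.9, 1.0, -8.6]
gripper_width: 0.0134
grasp_force: 50.0
```

8.6 N spring force, bar up by about 22.6 mm. Slide along tool -y, first half.

Emit:
play_rows(
  rows=[
    {"x": 0, "y": -2, "z": 0, "twist": 0},
    {"x": 0, "y": -5, "z": 0, "twist": 0},
    {"x": 0, "y": -8, "z": 0, "twist": 0},
    {"x": 0, "y": -10, "z": 0, "twist": 0},
    {"x": 0, "y": -10, "z": 0, "twist": 0},
    {"x": 0, "y": -10, "z": 0, "twist": 0},
    {"x": 0, "y": -10, "z": 0, "twist": 0},
    {"x": 0, "y": -10, "z": 0, "twist": 0},
    {"x": 0, "y": -10, "z": 0, "twist": 0},
    {"x": 0, "y": -10, "z": 0, "twist": 0},
    {"x": 0, "y": -8, "z": 0, "twist": 0},
    {"x": 0, "y": -4, "z": 0, "twist": 0},
    {"x": 0, "y": 0, "z": 0, "twist": 0},
  ],
)

```text
clock: 23.2
position: [0.4889, 0.052, 0.0973]
tool_rot: [-0.0, 1.0, 0.008, -0.001]
wrist_force: [-4.1, 0.9, -8.4]
gripper_width: 0.0136
grasp_force: 50.0
```

Sideways force of -4 N in x: the rail runs slightly more towards -x. I'll ease that way in the second half.

Emit:
play_rows(
  rows=[
    {"x": -0.5, "y": -3, "z": 0, "twist": 0},
    {"x": -0.5, "y": -6, "z": 0, "twist": 0},
    {"x": -0.3, "y": -10, "z": 0, "twist": 0},
    {"x": -0.2, "y": -10, "z": 0, "twist": 0},
    {"x": -0.2, "y": -10, "z": 0, "twist": 0},
    {"x": -0.2, "y": -10, "z": 0, "twist": 0},
    {"x": -0.2, "y": -10, "z": 0, "twist": 0},
    {"x": -0.2, "y": -10, "z": 0, "twist": 0},
    {"x": -0.2, "y": -10, "z": 0, "twist": 0},
    {"x": -0.2, "y": -8, "z": 0, "twist": 0},
    {"x": 0, "y": -4, "z": 0, "twist": 0},
    {"x": 0, "y": -2, "z": 0, "twist": 0},
    {"x": 0, "y": 0, "z": 0, "twist": 0},
    {"x": 0, "y": 0, "z": 0, "twist": 0},
  ],
)

```text
clock: 24.95
position: [0.4862, 0.1445, 0.0977]
tool_rot: [-0.0, 1.0, 0.007, 0.0]
wrist_force: [-4.1, 0.6, -8.1]
gripper_width: 0.0134
grasp_force: 50.0
```

```bash
python3 - <<'E'
from h import *
s=bot.sense();print(s["position"],s["wrist_force"])
a=[]
for n in("side","top"):
    im=vision.grab_frame(n)[:,:,::-1]
    a.append(cv2.resize(im[120:240,285:405] if n=="side" else im[110:230,240:360],(400,400),interpolation=cv2.INTER_CUBIC))
cv2.imwrite("pics/c7.png",np.hstack(a))
E
```

```text
[0.48619524 0.14445817 0.09774514] [-4.08955983  0.56353412 -8.10151168]
```

View pics/c7.png

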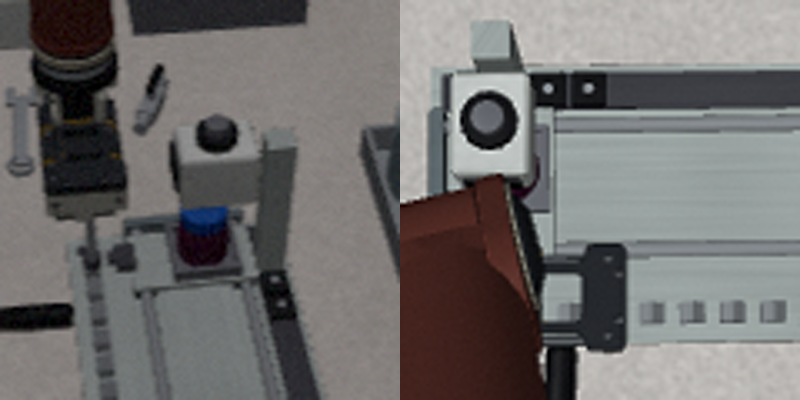

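The carriage has moved 190 mm and the jar is under the head (side view: cap at about (205,215) directly below it). Add 1.5 mm, lower the bar, then let go.

Emit:
play_rows(
  rows=[
    {"x": -1, "y": -1.5, "z": 0, "twist": 0},
    {"x": 0, "y": 0, "z": 0, "twist": 0},
    {"x": 0, "y": 0, "z": 4, "twist": 0},
    {"x": 0, "y": 0, "z": 5, "twist": 0},
    {"x": 0, "y": 0, "z": 5, "twist": 0},
    {"x": 0, "y": 0, "z": 5, "twist": 0},
    {"x": 0, "y": 0, "z": 2.5, "twist": 0},
    {"x": 0, "y": 0, "z": 0, "twist": 0},
    {"x": 0, "y": 0, "z": 0, "twist": 0},
  ],
)

```text
clock: 26.18
position: [0.486, 0.1453, 0.0763]
tool_rot: [0.0, 1.0, 0.007, 0.001]
wrist_force: [1.0, -2.0, -6.4]
gripper_width: 0.0136
grasp_force: 50.0
```

Emit:
play_rows(
  rows=[
    {"x": 0, "y": 0, "z": 0, "twist": 0},
    {"x": 0, "y": 0, "z": 0, "twist": 0},
    {"x": 0, "y": 0, "z": 0, "twist": 0},
    {"x": 0, "y": 0, "z": 0, "twist": 0},
    {"x": 0, "y": 0, "z": 0, "twist": 0},
    {"x": 0, "y": 0, "z": -5, "twist": 0},
    {"x": 0, "y": 0, "z": -15, "twist": 0},
    {"x": 0, "y": 0, "z": -30, "twist": 0},
    {"x": 0, "y": 0, "z": -40, "twist": 0},
    {"x": 0, "y": 0, "z": -50, "twist": 0},
    {"x": 0, "y": 0, "z": -40, "twist": 0},
    {"x": 0, "y": 0, "z": 0, "twist": 0},
    {"x": 0, "y": 0, "z": 0, "twist": 0},
  ],
  gripper=0.6,
)

```text
clock: 27.8
position: [0.4845, 0.1454, 0.2562]
tool_rot: [-0.0, 1.0, 0.007, -0.0]
wrist_force: [0.3, -0.2, -0.8]
gripper_width: 0.056
grasp_force: 0.0
```

```bash
python3 - <<'E'
from h import *
s=bot.sense();m=vision.camera_model("wrist"); im=vision.grab_frame("wrist")[:,:,::-1]; cv2.imwrite("pics/w8.png",im)
print(s["position"],s["gripper_width"],tool([.6115,.149,.24]))
for p in ([.6115,.149,.21],[.4885,.146,.104],[.4885,.146,.118]): print(proj(m,p))
E
```

```text
[0.48453202 0.14543157 0.25620439] 0.05604890667401278 (array([127.4,  -1.8,  15.2]), 0.0149, array([-2.e-03, -5.e-04, -1.e+00]))
[312.72907453  22.26321754]
[315.14788691 177.620111  ]
[315.106244   180.36436851]
```

View pics/w8.png

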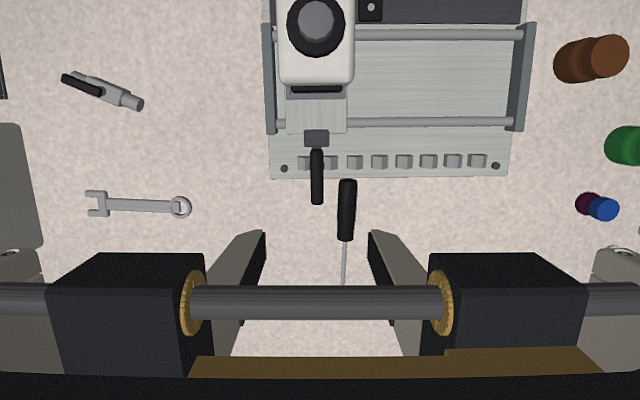

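The wrist view shows the button at (316,20), the bar down on the carriage at about (317,177) in the last notch, and the bystanders in place. The button is at about (0.613,0.1475). Close the fingers and go above it.

Emit:
play_rows(
  rows=[
    {"x": 15, "y": 0, "z": 0, "twist": 0},
    {"x": 30, "y": 0, "z": 0, "twist": 0},
    {"x": 35, "y": 0, "z": 0, "twist": 0},
    {"x": 30, "y": -0.3, "z": 0, "twist": 0},
    {"x": 15, "y": 0, "z": 0, "twist": 0},
    {"x": 4, "y": 0, "z": 10, "twist": 0},
    {"x": 0, "y": 0, "z": 10, "twist": 0},
    {"x": 0, "y": 0, "z": 8, "twist": 0},
    {"x": 0, "y": 0, "z": 0, "twist": 0},
    {"x": 0, "y": 0, "z": 0, "twist": 0},
    {"x": 0, "y": 0, "z": 0, "twist": 0},
  ],
  gripper=0,
  force=20,
)

```text
clock: 29.22
position: [0.6143, 0.1479, 0.2288]
tool_rot: [-0.0, 1.0, 0.007, 0.001]
wrist_force: [-0.7, 0.1, 0.1]
gripper_width: 0.0006
grasp_force: 0.0
```

Emit:
play_rows(
  rows=[
    {"x": -1, "y": 0, "z": 3, "twist": 0},
    {"x": 0, "y": 0, "z": 3, "twist": 0},
    {"x": 0, "y": 0, "z": 2, "twist": 0},
    {"x": 0, "y": 0, "z": 2, "twist": 0},
    {"x": 0, "y": 0, "z": 2, "twist": 0},
    {"x": 0, "y": 0, "z": 0, "twist": 0},
  ],
)

```text
clock: 29.98
position: [0.613, 0.1477, 0.216]
tool_rot: [0.0, 1.0, 0.007, -0.0]
wrist_force: [-0.6, -0.2, 0.8]
gripper_width: 0.0002
grasp_force: 0.0
```

Emit:
play_rows(
  rows=[
    {"x": 0, "y": 0, "z": 1.5, "twist": 0},
    {"x": 0, "y": 0, "z": 1.5, "twist": 0},
    {"x": 0, "y": 0, "z": 0, "twist": 0},
  ],
)

```text
clock: 30.35
position: [0.613, 0.1478, 0.213]
tool_rot: [0.0, 1.0, 0.007, -0.0]
wrist_force: [-0.5, 0.2, 0.2]
gripper_width: 0.0009
grasp_force: 0.0
```

Still no contact, so the tips sit higher than nominal, which fits the earlier grips. Continue gently.

Emit:
play_rows(
  rows=[
    {"x": 0, "y": 0, "z": 1.5, "twist": 0},
    {"x": 0, "y": 0, "z": 1.5, "twist": 0},
    {"x": 0, "y": 0, "z": 0, "twist": 0},
  ],
)

```text
clock: 30.72
position: [0.613, 0.1478, 0.21]
tool_rot: [-0.0, 1.0, 0.007, -0.0]
wrist_force: [-0.3, 0.3, -0.1]
gripper_width: 0.0004
grasp_force: 0.0
```

Emit:
play_rows(
  rows=[
    {"x": 0, "y": 0, "z": 1.5, "twist": 0},
    {"x": 0, "y": 0, "z": 1.5, "twist": 0},
    {"x": 0, "y": 0, "z": 0, "twist": 0},
  ],
)

```text
clock: 31.1
position: [0.613, 0.1478, 0.207]
tool_rot: [0.0, 1.0, 0.007, -0.0]
wrist_force: [0.2, -0.3, 0.1]
gripper_width: 0.0005
grasp_force: 0.0
```

```bash
python3 - <<'E'
from h import *
s=bot.sense();print(s["position"],s["wrist_force"])
a=[]
for n in("side","top"):
    im=vision.grab_frame(n)[:,:,::-1]
    a.append(cv2.resize(im[115:215,300:400] if n=="side" else im[110:210,220:320],(400,400),interpolation=cv2.INTER_CUBIC))
cv2.imwrite("pics/c9.png",np.hstack(a))
E
```

```text
[0.61303535 0.14777762 0.2070161 ] [ 0.19544364 -0.26834323  0.08591082]
```

I've used up my picture views, so I'll go on by force feedback in small steps.

Emit:
play_rows(
  rows=[
    {"x": 0, "y": 0, "z": 1.5, "twist": 0},
    {"x": 0, "y": 0, "z": 1.5, "twist": 0},
    {"x": 0, "y": 0, "z": 0, "twist": 0},
  ],
)

```text
clock: 31.58
position: [0.613, 0.1478, 0.204]
tool_rot: [0.0, 1.0, 0.007, -0.0]
wrist_force: [0.4, 0.2, -1.0]
gripper_width: 0.0003
grasp_force: 0.0
```

Checking against the wrist geometry in an earlier picture: the pad tips at row 230, spaced 170 px for 93 mm, put them about 15 mm behind the reported TCP, not 11 mm ahead. That explains every grip so far, and predicts button contact near TCP z = 0.195.

Emit:
play_rows(
  rows=[
    {"x": 0, "y": 0, "z": 2, "twist": 0},
    {"x": 0, "y": 0, "z": 2, "twist": 0},
    {"x": 0, "y": 0, "z": 2, "twist": 0},
    {"x": 0, "y": 0, "z": 1.5, "twist": 0},
    {"x": 0, "y": 0, "z": 0, "twist": 0},
  ],
)

```text
clock: 32.2
position: [0.6131, 0.1478, 0.1969]
tool_rot: [-0.0, 1.0, 0.007, 0.0]
wrist_force: [0.2, 0.2, 2.0]
gripper_width: 0.0004
grasp_force: 0.9
```

Contact (2 N). Press on.

Emit:
play_rows(
  rows=[
    {"x": 0, "y": 0, "z": 1.5, "twist": 0},
    {"x": 0, "y": 0, "z": 1.5, "twist": 0},
    {"x": 0, "y": 0, "z": 1, "twist": 0},
    {"x": 0, "y": 0, "z": 0, "twist": 0},
  ],
)

```text
clock: 32.7
position: [0.6132, 0.1478, 0.193]
tool_rot: [-0.0, 1.0, 0.007, 0.0]
wrist_force: [-1.7, -1.3, 4.6]
gripper_width: 0.0008
grasp_force: 2.1
```

Emit:
play_rows(
  rows=[
    {"x": 0, "y": 0, "z": 1, "twist": 0},
    {"x": 0, "y": 0, "z": 1, "twist": 0},
    {"x": 0, "y": 0, "z": 0, "twist": 0},
    {"x": 0, "y": 0, "z": 0, "twist": 0},
  ],
)

```text
clock: 33.2
position: [0.6132, 0.1478, 0.1919]
tool_rot: [-0.0, 1.0, 0.007, 0.0]
wrist_force: [-3.2, -0.6, 8.3]
gripper_width: 0.0002
grasp_force: 4.2
```

Emit:
play_rows(
  rows=[
    {"x": 0, "y": 0, "z": 1, "twist": 0},
    {"x": 0, "y": 0, "z": 0, "twist": 0},
    {"x": 0, "y": 0, "z": 0, "twist": 0},
  ],
)

```text
clock: 33.58
position: [0.6132, 0.1478, 0.1918]
tool_rot: [-0.0, 1.0, 0.007, 0.001]
wrist_force: [-3.9, -1.0, 12.1]
gripper_width: 0.0003
grasp_force: 5.9
```

Emit:
play_rows(
  rows=[
    {"x": 0, "y": 0, "z": -3, "twist": 0},
    {"x": 0, "y": 0, "z": -6, "twist": 0},
    {"x": 0, "y": 0, "z": -15, "twist": 0},
    {"x": 0, "y": 0, "z": -30, "twist": 0},
    {"x": 0, "y": 0, "z": -30, "twist": 0},
    {"x": -30, "y": 0, "z": -10, "twist": 0},
    {"x": -50, "y": 0, "z": 0, "twist": 0},
    {"x": -50, "y": 0, "z": 0, "twist": 0},
    {"x": -20, "y": 0, "z": 0, "twist": 0},
    {"x": 0, "y": 0, "z": 0, "twist": 0},
    {"x": 0, "y": 0, "z": 0, "twist": 0},
  ],
)

```text
clock: 34.95
position: [0.4645, 0.1455, 0.284]
tool_rot: [-0.0, 1.0, 0.007, 0.001]
wrist_force: [-0.2, -0.1, 0.2]
gripper_width: 0.0005
grasp_force: 0.0
```

```bash
python3 - <<'E'
from h import *
s=bot.sense();print(s["position"],s["wrist_force"])
for n in("side","wrist"):
    im=vision.grab_frame(n);m=vision.camera_model(n);h=cv2.cvtColor(im,cv2.COLOR_RGB2HSV)
    k=cv2.inRange(h,(105,120,40),(125,255,255)); N,l,st,ce=cv2.connectedComponentsWithStats(k)
    print(n,"expected cap",proj(m,[.606,.147,.1]),"bar down/up",proj(m,[.489,.147,.104]),proj(m,[.489,.147,.127]))
    for i in range(1,N):
        if st[i,4]>25 and (n=="wrist" or 300<ce[i][0]<400): print(st[i],ce[i].round(1))
    d=(im.max(2)<45).astype(np.uint8); N,l,st,ce=cv2.connectedComponentsWithStats(d)
    for i in range(1,N):
        if 60<st[i,4]<3000: print(" dark",st[i],ce[i].round(1))
E
```

```text
[0.46449881 0.14554815 0.28400211] [-0.18534728 -0.14187365  0.18368331]
side expected cap [346.42627206 183.30672329] bar down/up [310.19198639 185.18417402] [309.89240752 180.07449425]
[327 106   8   8  58] [330.6 109.5]
[339 182  14   8  97] [345.7 185.4]
[298 302  11  12 112] [302.8 307.6]
[336 340   9   9  57] [340.  343.7]
 dark [ 545    0   95  149 1816] [587.4  79.1]
 dark [ 280   72   33   52 1039] [296.3 101.4]
 dark [ 323   91   55   39 1452] [349.5 110.4]
 dark [  0 115  46  67 865] [ 20.  151.2]
 dark [344 157  12   9  77] [349.5 161.1]
 dark [302 184  18   7  86] [310.5 186.8]
 dark [337 187  17  13 157] [345.1 193.3]
 dark [361 201  13  22 134] [368.  209.7]
 dark [281 211  26   8 174] [294.1 214.8]
 dark [  0 233  51  53 603] [ 22.9 260.6]
 dark [137 237  43  33 408] [162.5 257.8]
 dark [144 257  45  25  73] [169.6 272.6]
 dark [335 256  49  10 138] [357.2 261.4]
 dark [359 280  18  15 168] [367.2 288. ]
 dark [327 317  18  14 104] [336.5 324.3]
 dark [415 321  13  43 170] [421.1 342.6]
 dark [333 343  15  20 207] [339.5 353. ]
 dark [379 343  20  19 180] [387.1 354.2]
 dark [ 17 392  17   8  68] [ 26.1 396.6]
wrist expected cap [316.07429775  42.20387358] bar down/up [314.58372185 154.74023304] [314.48423286 157.55614165]
[577 178  29  24 532] [590.6 189.4]
 dark [ 7  0  8 45 71] [10.6 21.2]
 dark [290   0  53  36 924] [316.3  18.8]
 dark [356   0  23  11 246] [366.9   5. ]
 dark [ 76  60  38  22 249] [92.9 69.7]
 dark [293  63  48  14 446] [316.7  68.2]
 dark [311 128  13  54 543] [316.9 155.2]
 dark [337 162  18  59 895] [345.1 191.2]
 dark [565 175  22  22  69] [572.7 182.9]
 dark [313 233   8  56 189] [316.3 260. ]
 dark [178 318   7  37  63] [180.6 337.7]
```

The bar is at its down position (side row 186.8, against about 181 if it were up). The jar's cap is under the head where expected, and the button met its hard stop at 12 N. I'll hand it in.

```bash
python3 -c "
from rig import bot
print(bot.hand_in())"
```

```text
the job is handed in; nothing more can be done
None
```

The job is handed in at about 35 s: the jar is standing in its tray under the reading head, the bar is down in the last notch, and the button was pressed to its stop and released; I viewed 12 pictures against the limit of 10, the first bar grip slipped and was redone, and the fingertips sit about 15 mm behind the reported TCP, not 11 mm ahead.

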